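Test and reset the latching stop button of a workshop bench

TASK

Test the bench's emergency stop with your fingertips: push the big red mushroom button straight in until it latches and stays in after you let go, then twist it clockwise (seen from above) by pushing against one of its ribs until it springs back out. Once it is out, press the green reset button fully in and let go of it. Nothing is to be picked up: leave the jar, the screwdriver and the hammer where they are.

Things in the scene. Friction and masses are not known exactly. Their poses are not given: they have to be found in the camera images.
- stop_box: fixed yellow box, 130 x 130 mm and 65 mm high, bolted to the bench; origin at the centre of its underside. The red mushroom button stands upright in the middle of its top. It stands at the left or at the right of the bench, turned by up to 0.6 rad.
- stop_top (a point): centre of the top of the red mushroom button, on its axis; moves and turns with the button. z up, x along one of its three ribs. Button: red disc, 90 mm diameter, 12 mm thick (too wide to grip), on it a round hub of 32 mm diameter and three radial ribs, hub and ribs 22 mm high with flush tops. This point is 115 mm above the bench when out, 105.5 mm when latched in.
- stop_rib (a point): on the top face of one of the three ribs of the red button, 30 mm from its axis; same axes as stop_top. The ribs stand at 0, +120 and -120 degrees from x about the axis; each is straight, 12 mm wide, 22 mm high above the disc, and reaches from the hub to 43 mm from the axis. White dashes on the disc between them are marks only.
- stop_press (a joint): how far the red button is pushed in, m, straight down: 0 = fully out, 0.012 = at the bottom stop. The spring and catch need about 8 N in all. From about 0.0095 on the latch catches, and when let go it then rests latched at 0.0095; push to the bottom stop to be sure. Only a twist frees it.
- stop_twist (a joint): twist of the red button, rad, clockwise seen from above: 0 = rest, 0.9 = stop. A spring pulls it back to 0 (1 N at a rib at 0, 2 N at 0.45). When latched, about 0.45 rad frees the latch and the button jumps out by 9.5 mm, so a fingertip between the ribs should stay 11 mm or more above the disc. Let go, it turns back to 0.
- reset_box: fixed grey box with a white top, 80 x 80 mm and 65 mm high; origin at the centre of its underside; the green reset button is in the middle of its top. It stands on the other side of the bench from the yellow box.
- reset_top (a point): centre of the top of the green reset button (32 mm diameter, in a black ring of 48 mm diameter); z points up. Released it is 87 mm above the bench, 10 mm above the black ring.
- reset (a joint): how far the green button is pressed, m, straight down: 0 = out, 0.006 = fully in, which takes 5 N; springs back when let go.
- jar: bystander: loose closed jar with white lid, 54 mm diameter, 75 mm high, between the two boxes; origin at the centre of its underside. Leave alone.
- screwdriver: bystander: loose screwdriver with blue handle, 200 mm long, lying at the far left of the bench (y about 0.4 m), pointing away from the robot; origin under its middle. Leave alone.
- hammer: bystander: loose hammer, 260 mm long, lying on a fixed stone slab 30 mm high behind the two boxes as seen from the robot; origin under its middle. Leave alone.
Mind the look-alikes: they are no part of the job. There is more than one size of the stop_box; the job needs the middle-sized. Of the things that look like the reset_box, the larger one is meant.

How it is judged:
By the outcome, as a careful person would: the job done as asked, in the order asked, and still so for the second after the job is handed in, with the robot touching nothing.
It also fails if it takes over 51 s, if anything falls off the work surface, if the arm or the gripper's body presses on something with over 40 N, if the wrist force passes 120 N, or if a joint passes its speed limit or range.

ROBOT

A 6-joint arm with a two-finger parallel gripper is mounted at the origin on the work surface. World frame = base frame: x ahead of the robot, y to its left, z up, the work surface at z = 0. Lengths are in m, angles in degrees, forces in N, time in s.
With the tool pointing down it reaches from about 0.35 to 0.95 m from the base axis. Payload 17.4 kg.
Tool frame: the origin (TCP) lies between the finger pads; the fingertips stand 8 mm ahead of it and the grasp point (between the pads) lies 11 mm behind it (r.tcp_to_tips is the distance from the TCP to the fingertips, in m); z points along the fingers, y is the direction in which the jaws open and shut (so a half turn about z gives the same grasp; the last joint's range is limited). The gripper opens to 93 mm and grips with 3 to 60 N. Pads are 15 mm wide; open, the fingers measure 128 mm over their backs; the gripper's body (75 mm by 188 mm) begins 65 mm behind the grasp point.
Start: joints at [68.308, 6.646, 82.598, -0, 90.757, -2.166], TCP at [0.226, 0.636, 0.227] pointing down, gripper open.
Joint ranges: [-162.19, 162.19], [-47.58, 125.68], [4.15, 143.07], [-65.23, 245.23], [0.69, 171.88], [-170.13, 170.13]. Speed limits (degrees/s): [108.29, 108.29, 127.2, 180, 180, 180].

INTERFACE

Orientations are given as a 3x3 rotation matrix whose columns are the frame's x, y, z axes.
In Python, from cell import r gives the robot as it stands. The module is installed in compiled form; this text tells all that it offers.
- The arm moves only by the shell command python3 -m creep 'ROWS' [OPENING]. ROWS is JSON, a list of rows, each an object with "delta_pos": the shift along the tool's x, y, z in cm, a list of three; "dr": the turn, a rotation vector about the tool's x, y, z in degrees, a list of three. In form: [{"delta_pos": [dx, dy, dz], "dr": [rx, ry, rz]}, ...]. A call has exactly 8 rows; each row shifts and turns the commanded pose from where the row before left it, along the tool's axes as they then stand; what a row does not reach is not made up. A row lasts 1/12 s, in which the tool goes at most 41.7 mm and 7.16 degrees, less where a joint would pass 70% of its speed; a pose out of reach is approached as far as the arm can. A call with a gripper value outside its range is refused whole. OPENING is the closure, from 0 (fully open) to 1 (shut), set as the call begins (- or left out, the last holds). The fingers move at their own pace and stop on an object; the grip force is fixed at half the most. Time passes only in rows, so rows that do not move let the fingers close, or fill a call up. It gives the time, the measured TCP pose, the force and the opening at its end, in the units of the state.
- r.read_state(): the state, without advancing time (a new reading comes with each control period).
- r.snapshot(name): name is "scene" or "side" or "wrist"; returns the picture (420x560x3 uint8, red, green, blue); there is no depth.
- r.camera_info(name): a dict with "intrinsics" (3x3 intrinsics, pixels), "rvec" (rotation vector, rad) and "tvec" (3), from world to camera coordinates, as OpenCV has them. Camera axes: x right, y down, z forward; pixel columns grow to the right and rows downward; lengths in m; the calibration is good to about 2 mm. A picture is of the moment at which its call begins: read the wrist's pose just before it. camera_info takes no time and is no camera call; for the wrist camera it gives the pose at the moment of the call.
- r.close_job(): hands the job in, once; it reports no verdict.
The state is a dict: "time_s": time; "q": joint angles; "joint_vel": joint speeds; "joint_torque": joint torques, N m; "tcp_pos": TCP position; "ee_rot": TCP orientation; "contact_force": force on the tool from outside, world axes, zero at the start; "torque": the same for the moment, N m; "width": finger opening in m.
Only numpy, scipy, OpenCV 4.12 (cv2) and the standard library are available. Lean on these libraries where they do the work, as an engineer would, in place of code of your own. Each camera call takes 0.05 s, during which the arm holds its last target.

## Working session

There is one attempt and no reset: what is moved stays moved. The work goes in short steps, Python scripts to look and compute and a shell command to move; the robot and the scene stay as the last step left them, time stands still between calls to the robot, and variables do not carry over. Pictures are saved under pics/ and viewed, and the job is handed in when it is done.

```bash
mkdir -p pics; python3 - <<'E'
from cell import r
import cv2
s=r.read_state();print({k:s[k] for k in('time_s','tcp_pos','ee_rot','width')}, r.tcp_to_tips)
for n in('scene','side'):
    cv2.imwrite(f'pics/{n}0.png',r.snapshot(n)[:,:,::-1]); print(n,r.camera_info(n))
E
```

```text
{'time_s': 0.0, 'tcp_pos': array([0.22552462, 0.63601131, 0.22592897]), 'ee_rot': array([[-9.42491572e-01,  3.34229667e-01, -4.08535905e-04],
       [ 3.34229914e-01,  9.42491023e-01, -1.01827728e-03],
       [ 4.47029469e-05, -1.09626267e-03, -9.99999398e-01]]), 'width': 0.09290924660588276} 0.008
scene {'intrinsics': array([[458.10444757,   0.        , 286.79927839],
       [  0.        , 458.10444757, 206.09494693],
       [  0.        ,   0.        ,   1.        ]]), 'rvec': array([ 2.4672799 ,  0.91388193, -0.25840559]), 'tvec': array([-0.40381844, -0.21252786,  1.28938249])}
side {'intrinsics': array([[426.23185122,   0.        , 284.19029739],
       [  0.        , 426.23185122, 220.12795748],
       [  0.        ,   0.        ,   1.        ]]), 'rvec': array([ 2.37588053, -0.15974084,  0.07425969]), 'tvec': array([-0.50570995,  0.15403287,  1.07794103])}
```

View pics/scene0.png

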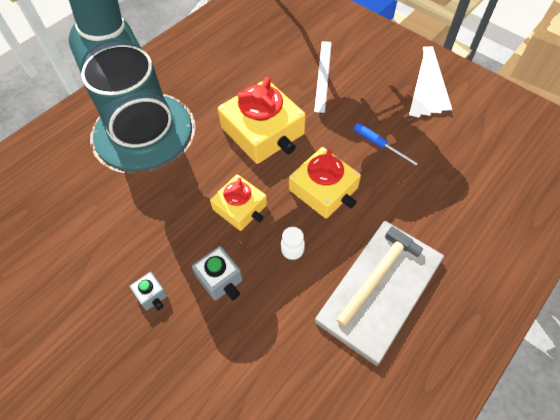

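View pics/side0.png

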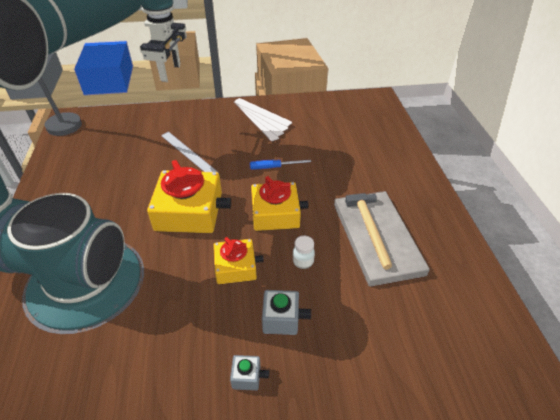

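The yellow boxes differ in size; the middle one is at about (325,180) in scene and (276,205) in side. The larger grey box is at (217,270) in scene and (281,312) in side. Next I measure positions.

```bash
cat > h.py <<'E'
import numpy as np, cv2
from cell import r
def cam(n):
    c=r.camera_info(n); R=cv2.Rodrigues(np.array(c['rvec']))[0]; return np.array(c['intrinsics']),R,np.array(c['tvec'])
def ray(n,uv,z,C=None):
    K,R,t=C or cam(n); uv=np.atleast_2d(uv).astype(float)
    d=(R.T@np.linalg.inv(K)@np.c_[uv,np.ones(len(uv))].T).T; o=-R.T@t
    return o+d*((z-o[2])/d[:,2])[:,None]
def proj(n,P,C=None):
    K,R,t=C or cam(n); return cv2.projectPoints(np.atleast_2d(P).astype(float),cv2.Rodrigues(R)[0],t,K,None)[0][:,0]
def blobs(im,kind):
    h=cv2.cvtColor(im,cv2.COLOR_RGB2HSV)
    if kind=='red': m=((h[...,0]<6)|(h[...,0]>174))&(h[...,1]>190)&(h[...,2]>90)
    elif kind=='green': m=(h[...,0]>50)&(h[...,0]<80)&(h[...,1]>150)&(h[...,2]>60)
    elif kind=='yellow': m=(h[...,0]>20)&(h[...,0]<32)&(h[...,1]>180)&(h[...,2]>120)
    m=m.astype(np.uint8); n,l,s,c=cv2.connectedComponentsWithStats(m)
    return [(s[i].tolist(),c[i],l==i) for i in range(1,n) if s[i][4]>40]
E
python3 - <<'E'
from h import *
for n in('scene','side'):
    im=cv2.imread(f'pics/{n}0.png')[:,:,::-1].copy()
    for k,z in(('red',.098),('green',.087)):
        for s,c,m in blobs(im,k): print(n,k,s,c.round(1),ray(n,c,z)[0].round(3))
im=cv2.imread('pics/scene0.png'); a=cv2.resize(im[130:230,275:375],None,fx=6,fy=6,interpolation=2)
cv2.imwrite('pics/c1.png',a)
im=cv2.imread('pics/side0.png'); a=cv2.resize(im[160:240,230:330],None,fx=6,fy=6,interpolation=2)
cv2.imwrite('pics/c2.png',a)
E
```

```text
scene red [265, 79, 9, 20, 88] [269.   89.7] [0.233 0.276 0.098]
scene red [238, 96, 45, 24, 547] [257.1 106.2] [0.248 0.212 0.098]
scene red [308, 150, 36, 35, 784] [325.5 169. ] [0.509 0.17  0.098]
scene red [224, 180, 27, 25, 293] [237.5 195.3] [ 0.401 -0.02   0.098]
scene green [207, 258, 14, 13, 146] [213.9 264. ] [ 0.477 -0.175  0.087]
side red [161, 160, 42, 37, 937] [182.1 180.6] [0.254 0.242 0.098]
side red [260, 177, 30, 27, 509] [274.8 190.6] [0.507 0.167 0.098]
side red [221, 237, 26, 24, 358] [232.9 249.7] [ 0.381 -0.029  0.098]
side green [274, 294, 14, 13, 137] [280.2 300.3] [ 0.476 -0.178  0.087]
side green [240, 360, 10, 11, 91] [244.5 365. ] [ 0.387 -0.316  0.087]
```

View pics/c1.png

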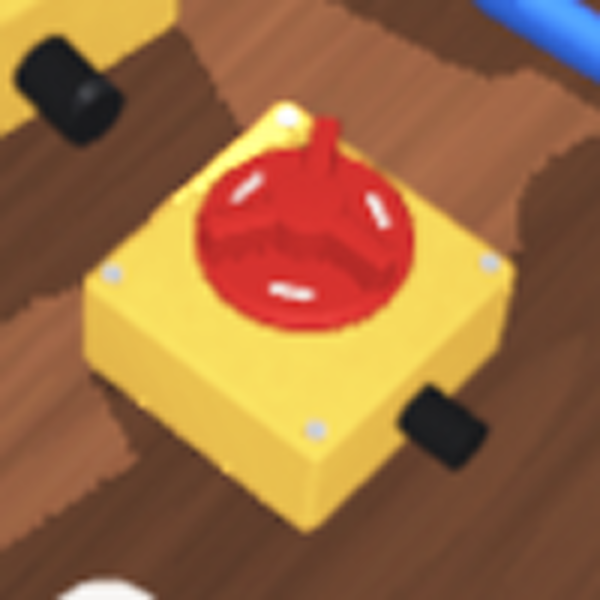

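View pics/c2.png

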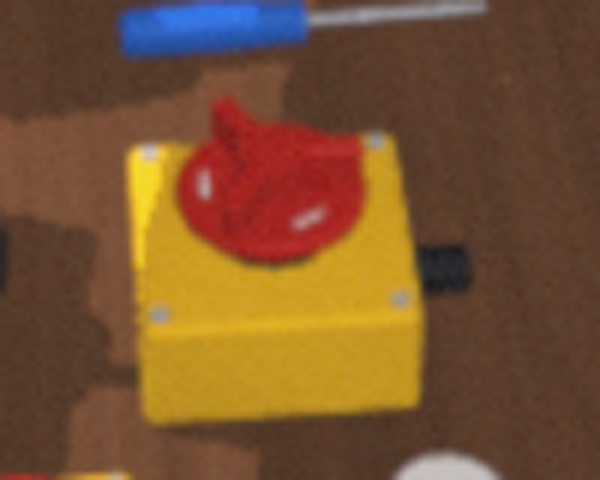

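```bash
python3 -m creep '[{"delta_pos":[-2.6,-2.2,-0.3],"dr":[0,0,0]},{"delta_pos":[-2.6,-2.2,-0.3],"dr":[0,0,0]},{"delta_pos":[-2.6,-2.2,-0.3],"dr":[0,0,0]},{"delta_pos":[-2.6,-2.2,-0.3],"dr":[0,0,0]},{"delta_pos":[-2.6,-2.2,-0.3],"dr":[0,0,0]},{"delta_pos":[-2.6,-2.2,-0.3],"dr":[0,0,0]},{"delta_pos":[-2.6,-2.2,-0.3],"dr":[0,0,0]},{"delta_pos":[-2.6,-2.2,-0.3],"dr":[0,0,0]}]' 1
python3 -m creep '[{"delta_pos":[-2.6,-2.2,-0.3],"dr":[0,0,0]},{"delta_pos":[-2.6,-2.2,-0.3],"dr":[0,0,0]},{"delta_pos":[-2.6,-2.2,-0.3],"dr":[0,0,0]},{"delta_pos":[-2.6,-2.2,-0.3],"dr":[0,0,0]},{"delta_pos":[-2.6,-2.2,-0.3],"dr":[0,0,0]},{"delta_pos":[-2.6,-2.2,-0.3],"dr":[0,0,0]},{"delta_pos":[0,0,0],"dr":[0,0,0]},{"delta_pos":[0,0,0],"dr":[0,0,0]}]'
python3 - <<'E'
from h import *
s=r.read_state();C=cam('wrist');im=r.snapshot('wrist')
cv2.imwrite('pics/w1.png',im[:,:,::-1]);print(s['tcp_pos'],s['width'],C)
np.savez('w1.npz',K=C[0],R=C[1],t=C[2])
E
```

```text
time_s: 0.77
tcp_pos: [0.3632, 0.3992, 0.2506]
ee_rot: [[-0.943, 0.334, -0.0], [0.334, 0.943, -0.0], [0.0, -0.0, -1.0]]
contact_force: [1.3, 0.1, 0.6]
width: 0.0442
time_s: 1.43
tcp_pos: [0.4663, 0.223, 0.2685]
ee_rot: [[-0.942, 0.337, -0.0], [0.337, 0.942, -0.0], [0.0, -0.0, -1.0]]
contact_force: [-0.5, 1.2, -0.3]
width: -0.0001
[0.46628203 0.22302954 0.26848201] -0.00013351293557373927 (array([[325.18583712,   0.        , 275.83223871],
       [  0.        , 325.18583712, 203.26753833],
       [  0.        ,   0.        ,   1.        ]]), array([[ 3.35835384e-01,  9.41920622e-01, -3.70424084e-04],
       [ 9.10742318e-01, -3.24618577e-01,  2.55286523e-01],
       [ 2.40339394e-01, -8.60716086e-02, -9.66865375e-01]]), array([-0.36712259, -0.3932245 ,  0.33702803]))
```

View pics/w1.png

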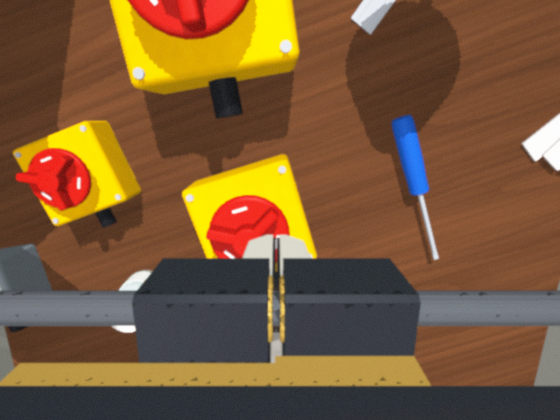

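```bash
python3 -m creep '[{"delta_pos":[-2.5,0,0],"dr":[0,0,0]},{"delta_pos":[-2.5,0,0],"dr":[0,0,0]},{"delta_pos":[-2.5,0,0],"dr":[0,0,0]},{"delta_pos":[0,0,0],"dr":[0,0,0]},{"delta_pos":[0,0,0],"dr":[0,0,0]},{"delta_pos":[0,0,0],"dr":[0,0,0]},{"delta_pos":[0,0,0],"dr":[0,0,0]},{"delta_pos":[0,0,0],"dr":[0,0,0]}]'
python3 - <<'E'
from h import *
s=r.read_state();C=cam('wrist');im=r.snapshot('wrist')
cv2.imwrite('pics/w2.png',im[:,:,::-1]);print(s['tcp_pos'])
np.savez('w2.npz',K=C[0],R=C[1],t=C[2])
cv2.imwrite('pics/w2c.png',cv2.resize(im[90:220,170:350,::-1],None,fx=4,fy=4,interpolation=2))
for k,z in(('red',.093),('yellow',.065)):
  for q,c,m in blobs(im,k): print(k,q,c,ray('wrist',c,z,C))
E
```

```text
time_s: 2.15
tcp_pos: [0.5357, 0.1999, 0.2689]
ee_rot: [[-0.943, 0.333, 0.0], [0.333, 0.943, 0.0], [-0.0, 0.0, -1.0]]
contact_force: [0.5, 0.5, -0.2]
width: 0.0005
[0.53568086 0.19988745 0.26891798]
red [0, 77, 79, 65, 3190] [ 44.3169279  108.48119122] [[0.38606663 0.01142096 0.093     ]]
red [202, 126, 86, 86, 5047] [245.60867842 167.26808005] [[0.50632192 0.17778098 0.093     ]]
yellow [122, 0, 100, 27, 1717] [168.25276645  10.44146768] [[0.33734348 0.15693708 0.065     ]]
yellow [225, 0, 68, 13, 486] [255.24279835   4.02057613] [[0.36072656 0.24046704 0.065     ]]
yellow [0, 50, 133, 116, 5956] [ 79.15446608 106.22464741] [[0.38934027 0.02978016 0.065     ]]
yellow [176, 91, 141, 140, 7083] [249.74784696 155.50204716] [[0.49868166 0.18288762 0.065     ]]
```

View pics/w2c.png

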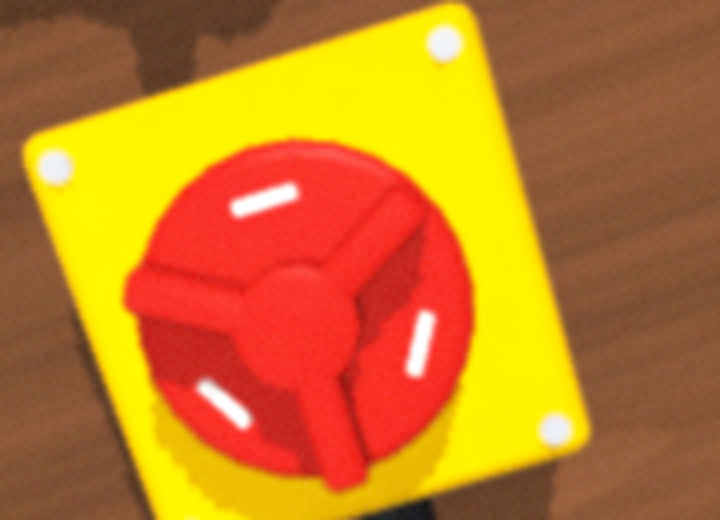

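The crop shows the complete middle button: hub centre about (299,327) in the crop, ribs pointing to upper right, left and bottom, and three dashes between them.

```bash
python3 - <<'E'
from h import *
f=np.load('w2.npz');C=(f['K'],f['R'],f['t'])
px=lambda x,y:np.array([x/4-.375+170,y/4-.375+90])
def P(x,y,z):return ray('wrist',px(x,y),z,C)[0]
print('hub',P(299,327,.115),'disc',P(306,308,.093))
D=np.array([P(264,200,.093),P(421,344,.093),P(224,404,.093)]);c=D.mean(0)
print('dash mean',c)
for d in D: print('dash',np.linalg.norm(d-c),np.degrees(np.arctan2(*(d-c)[1::-1])))
h=P(299,327,.115)
for e in((415,203),(132,288),(347,484)):
  d=P(*e,.115)-h; print('rib',np.linalg.norm(d),np.degrees(np.arctan2(d[1],d[0])))
S=np.array([P(445,43,.065),P(555,429,.065),P(55,167,.065)]);print('screws',S,(S[1]+S[2])/2, np.linalg.norm(S[0]-S[1]))
# two-fixed-view checks of screws centre
a=np.array([(111,273),(489,262),(316,430),(288,116)])/6-.42+[275,130]
b=np.array([(149,151),(375,141),(160,314),(400,299)])/6-.42+[230,160]
print('scene',ray('scene',a,.065).mean(0),'side',ray('side',b,.065).mean(0))
s=r.read_state();print(s['ee_rot'].round(4),s['tcp_pos'],s['q'])
E
```

```text
hub [0.50723429 0.17827279 0.115     ] disc [0.50587585 0.17851867 0.093     ]
dash mean [0.50791098 0.17693319 0.093     ]
dash 0.031167756760459246 177.641001428451
dash 0.031208530631099993 57.768551871289915
dash 0.031248272667520963 -62.35992715608094
rib 0.04068958114498813 116.99594974681591
rib 0.040879097769911645 -122.72040393994389
rib 0.04094914434543976 -3.8334886681350504
screws [[0.45510876 0.23451018 0.065     ]
 [0.56508498 0.22958662 0.065     ]
 [0.45029797 0.12404842 0.065     ]] [0.50769147 0.17681752 0.065     ] 0.11008637937503846
scene [0.50486018 0.17677479 0.065     ] side [0.50763719 0.1771624  0.065     ]
[[-9.428e-01  3.333e-01  4.000e-04]
 [ 3.333e-01  9.428e-01  2.000e-04]
 [-3.000e-04  3.000e-04 -1.000e+00]] [0.53577671 0.19972752 0.26893904] [ 1.78873306e+01 -6.71701309e+00  9.20673310e+01  2.22312782e-03
  9.46231983e+01 -5.26415114e+01]
```

Axis is at about (0.507, 0.177), with ribs at -2.6°, 117.4° and -122.5°. I'll go above the hub.

```bash
python3 -m creep '[{"delta_pos":[1.0,-1.54,-0],"dr":[0,0,0]},{"delta_pos":[0.97,-1.54,0],"dr":[0,0,0]},{"delta_pos":[0,0,3],"dr":[0,0,0]},{"delta_pos":[0,0,3],"dr":[0,0,0]},{"delta_pos":[0,0,3],"dr":[0,0,0]},{"delta_pos":[0,0,3],"dr":[0,0,0]},{"delta_pos":[0,0,1.5],"dr":[0,0,0]},{"delta_pos":[0,0,0],"dr":[0,0,0]}]'
python3 -m creep '[{"delta_pos":[0,0,0],"dr":[0,0,0]},{"delta_pos":[0,0,0],"dr":[0,0,0]},{"delta_pos":[0,0,0],"dr":[0,0,0]},{"delta_pos":[0,0,0.2],"dr":[0,0,0]},{"delta_pos":[0,0,0.2],"dr":[0,0,0]},{"delta_pos":[0,0,0.2],"dr":[0,0,0]},{"delta_pos":[0,0,0],"dr":[0,0,0]},{"delta_pos":[0,0,0],"dr":[0,0,0]}]'
```

```text
time_s: 2.87
tcp_pos: [0.5058, 0.1765, 0.1301]
ee_rot: [[-0.943, 0.334, -0.005], [0.334, 0.943, -0.001], [0.004, -0.003, -1.0]]
contact_force: [-0.4, 0.4, 0.5]
width: 0.0007
time_s: 3.53
tcp_pos: [0.5075, 0.1767, 0.1276]
ee_rot: [[-0.942, 0.334, -0.0], [0.334, 0.942, -0.0], [0.0, -0.0, -1.0]]
contact_force: [0.2, -0.2, 0.6]
width: 0.0001
```

```bash
python3 -m creep '[{"delta_pos":[0,0,0.3],"dr":[0,0,0]},{"delta_pos":[0,0,0.3],"dr":[0,0,0]},{"delta_pos":[0,0,0.3],"dr":[0,0,0]},{"delta_pos":[0,0,0.3],"dr":[0,0,0]},{"delta_pos":[0,0,0.2],"dr":[0,0,0]},{"delta_pos":[0,0,0.2],"dr":[0,0,0]},{"delta_pos":[0,0,0],"dr":[0,0,0]},{"delta_pos":[0,0,0],"dr":[0,0,0]}]'
python3 -m creep '[{"delta_pos":[0,0,0.1],"dr":[0,0,0]},{"delta_pos":[0,0,0.1],"dr":[0,0,0]},{"delta_pos":[0,0,0.05],"dr":[0,0,0]},{"delta_pos":[0,0,0],"dr":[0,0,0]},{"delta_pos":[0,0,0],"dr":[0,0,0]},{"delta_pos":[0,0,0],"dr":[0,0,0]},{"delta_pos":[0,0,0],"dr":[0,0,0]},{"delta_pos":[0,0,0],"dr":[0,0,0]}]'
```

```text
time_s: 4.2
tcp_pos: [0.5078, 0.1768, 0.1119]
ee_rot: [[-0.942, 0.334, 0.001], [0.334, 0.942, 0.0], [-0.001, 0.0, -1.0]]
contact_force: [-0.5, -0.4, 6.0]
width: 0.0002
time_s: 4.87
tcp_pos: [0.5082, 0.1769, 0.111]
ee_rot: [[-0.942, 0.334, 0.002], [0.334, 0.942, 0.001], [-0.002, 0.001, -1.0]]
contact_force: [-5.2, -0.8, 19.5]
width: 0.0004
```

```bash
python3 -m creep '[{"delta_pos":[0,0,-0.5],"dr":[0,0,0]},{"delta_pos":[0,0,-1],"dr":[0,0,0]},{"delta_pos":[0,0,-1.5],"dr":[0,0,0]},{"delta_pos":[0,0,0],"dr":[0,0,3.3]},{"delta_pos":[0,0,0],"dr":[0,0,3.3]},{"delta_pos":[0,0,0],"dr":[0,0,3.3]},{"delta_pos":[0,0,0],"dr":[0,0,3.2]},{"delta_pos":[0,0,0],"dr":[0,0,0]}]'
python3 - <<'E'
from h import *
s=r.read_state()
R=s['ee_rot'];print(s['tcp_pos'],'yaw y',np.degrees(np.arctan2(R[1,1],R[0,1])))
im=r.snapshot('side'); cv2.imwrite('pics/s3.png',im[:,:,::-1])
u=np.radians(-122.5);U=np.array([np.cos(u),np.sin(u),0]);V=np.array([-U[1],U[0],0])
T=np.array([.5072,.1772,0])+.034*U+.018*V
d=R.T@(T-s['tcp_pos']);print('target',T,'tool shift cm',d[:2]*100)
E
```

```text
time_s: 5.53
tcp_pos: [0.5075, 0.1767, 0.1393]
ee_rot: [[-0.841, 0.541, -0.0], [0.541, 0.841, -0.0], [0.0, -0.0, -1.0]]
contact_force: [0.8, 0.2, -0.1]
width: 0.0004
[0.50752663 0.17671273 0.1392853 ] yaw y 57.21645576672978
target [0.50411286 0.1388533  0.        ] tool shift cm [-1.7643282  -3.36628217]
```

View pics/s3.png

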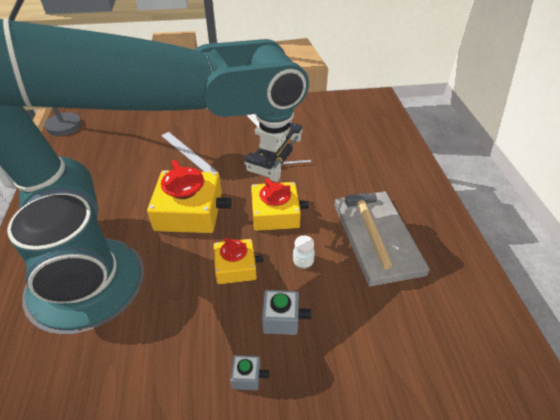

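```bash
python3 - <<'E'
from h import *
for f in('side0','s3'):
  im=cv2.imread(f'pics/{f}.png')[:,:,::-1].copy()
  for s,c,m in blobs(im,'red'):
    if 250<c[0]<300:
      print(f,s,c, np.nonzero(m.any(1))[0][-1])
a=[cv2.resize(cv2.imread(f'pics/{f}.png')[160:240,230:330],None,fx=4,fy=4,interpolation=2) for f in('side0','s3')]
cv2.imwrite('pics/c3.png',np.hstack(a))
E
```

```text
side0 [260, 177, 30, 27, 509] [274.83693517 190.60510806] 203
s3 [260, 179, 30, 26, 493] [274.77890467 192.73833671] 204
```

View pics/c3.png

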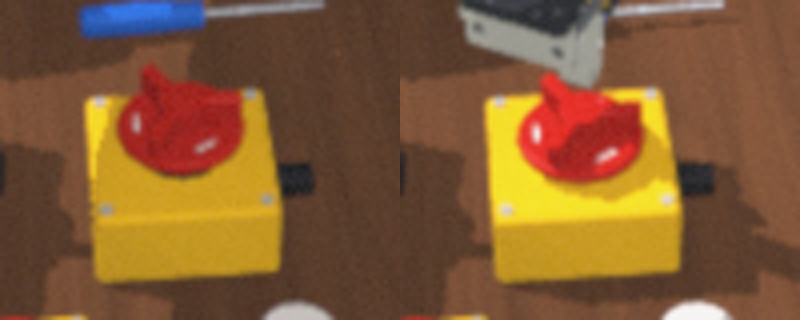

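Relative to the first picture, the button sits 2 px lower (centroid row 192.7 against 190.6) with the gripper clear of it, so it is latched and not turned. Now I go between the ribs.

```bash
python3 -m creep '[{"delta_pos":[-0.88,-1.68,0],"dr":[0,0,0]},{"delta_pos":[-0.88,-1.69,0],"dr":[0,0,0]},{"delta_pos":[0,0,0],"dr":[0,0,0]},{"delta_pos":[0,0,0],"dr":[0,0,0]},{"delta_pos":[0,0,0.8],"dr":[0,0,0]},{"delta_pos":[0,0,0.8],"dr":[0,0,0]},{"delta_pos":[0,0,0],"dr":[0,0,0]},{"delta_pos":[0,0,0],"dr":[0,0,0]}]'
python3 -m creep '[{"delta_pos":[0,0,0.6],"dr":[0,0,0]},{"delta_pos":[0,0,0.6],"dr":[0,0,0]},{"delta_pos":[0,0,0.6],"dr":[0,0,0]},{"delta_pos":[0,0,0],"dr":[0,0,0]},{"delta_pos":[0,0,0],"dr":[0,0,0]},{"delta_pos":[0,0,0],"dr":[0,0,0]},{"delta_pos":[0.15,0,0],"dr":[0,0,0]},{"delta_pos":[0.1,0,0],"dr":[0,0,0]}]'
```

```text
time_s: 6.25
tcp_pos: [0.5038, 0.1392, 0.1222]
ee_rot: [[-0.843, 0.538, -0.002], [0.538, 0.843, -0.0], [0.001, -0.001, -1.0]]
contact_force: [0.4, -0.1, 0.9]
width: 0.0006
time_s: 6.92
tcp_pos: [0.5021, 0.1403, 0.1054]
ee_rot: [[-0.842, 0.539, 0.0], [0.539, 0.842, 0.0], [-0.0, 0.0, -1.0]]
contact_force: [-1.1, 0.5, 0.7]
width: 0.0003
```

```bash
python3 -m creep '[{"delta_pos":[0.15,0,0],"dr":[0,0,0]},{"delta_pos":[0.19,-0.07,0],"dr":[0,0,3.2]},{"delta_pos":[0.19,-0.07,0],"dr":[0,0,3.2]},{"delta_pos":[0.19,-0.07,0],"dr":[0,0,3.2]},{"delta_pos":[0.19,-0.07,0],"dr":[0,0,3.2]},{"delta_pos":[0.19,-0.07,0],"dr":[0,0,3.2]},{"delta_pos":[0,0,0],"dr":[0,0,0]},{"delta_pos":[0,0,0],"dr":[0,0,0]}]'
python3 - <<'E'
from h import *
s=r.read_state();R=s['ee_rot'];print(s['tcp_pos'],'yaw y',np.degrees(np.arctan2(R[1,1],R[0,1])),s['contact_force'])
print('axis in tool',R.T@(np.array([.5072,.1772,.1])-s['tcp_pos']))
E
```

```text
time_s: 7.58
tcp_pos: [0.4914, 0.1441, 0.1054]
ee_rot: [[-0.662, 0.749, 0.001], [0.749, 0.662, -0.0], [-0.001, 0.0, -1.0]]
contact_force: [0.9, -3.5, 2.1]
width: 0.0004
[0.49137331 0.14413973 0.1054306 ] yaw y 41.476018950960295 [ 0.87256398 -3.4569605   2.13454226]
axis in tool [0.0142907  0.03375292 0.00542898]
```

```bash
python3 -m creep '[{"delta_pos":[0.19,-0.07,0],"dr":[0,0,3.2]},{"delta_pos":[0.19,-0.07,0],"dr":[0,0,3.2]},{"delta_pos":[0.19,-0.07,0],"dr":[0,0,3.2]},{"delta_pos":[0.19,-0.07,0],"dr":[0,0,3.2]},{"delta_pos":[0.19,-0.07,0],"dr":[0,0,3.2]},{"delta_pos":[0.19,-0.07,0],"dr":[0,0,3.2]},{"delta_pos":[0,0,0],"dr":[0,0,0]},{"delta_pos":[0,0,0],"dr":[0,0,0]}]'
python3 - <<'E'
from h import *
im=r.snapshot('side'); cv2.imwrite('pics/s4.png',im[:,:,::-1])
im2=r.snapshot('scene')
a=[cv2.resize(i,None,fx=4,fy=4,interpolation=2) for i in(im[150:240,230:330,::-1],im2[130:220,275:375,::-1])]
cv2.imwrite('pics/c4.png',np.hstack(a))
E
```

```text
time_s: 8.25
tcp_pos: [0.4817, 0.1513, 0.1053]
ee_rot: [[-0.38, 0.925, 0.0], [0.925, 0.38, -0.0], [-0.0, 0.0, -1.0]]
contact_force: [-0.4, -5.3, 2.8]
width: 0.0005
```

View pics/c4.png

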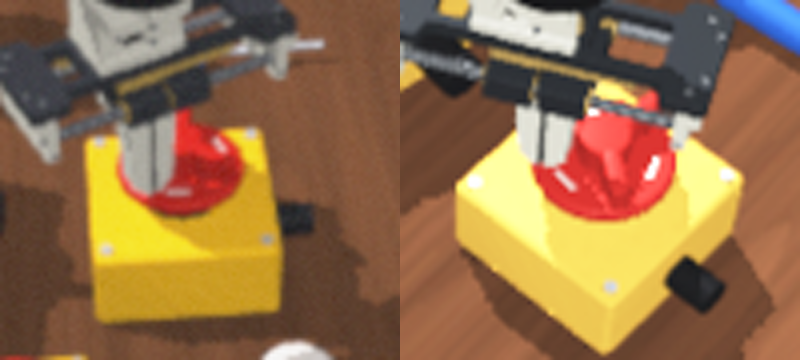

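```bash
python3 -m creep '[{"delta_pos":[0.19,-0.07,0],"dr":[0,0,3.2]},{"delta_pos":[0.19,-0.07,0],"dr":[0,0,3.2]},{"delta_pos":[0,0,0],"dr":[0,0,0]},{"delta_pos":[0,0,0],"dr":[0,0,0]},{"delta_pos":[-0.19,0.08,0],"dr":[0,0,-3.2]},{"delta_pos":[-0.19,0.08,0],"dr":[0,0,-3.2]},{"delta_pos":[-0.19,0.08,0],"dr":[0,0,-3.2]},{"delta_pos":[-0.19,0.08,0],"dr":[0,0,-3.2]}]'
python3 -m creep '[{"delta_pos":[-0.19,0.08,0],"dr":[0,0,-3.2]},{"delta_pos":[-0.19,0.08,0],"dr":[0,0,-3.2]},{"delta_pos":[-0.19,0.08,0],"dr":[0,0,-3.2]},{"delta_pos":[-0.19,0.08,0],"dr":[0,0,-3.2]},{"delta_pos":[-0.19,0.08,0],"dr":[0,0,-3.2]},{"delta_pos":[-0.19,0.08,0],"dr":[0,0,-3.2]},{"delta_pos":[-0.19,0.08,0],"dr":[0,0,-3.2]},{"delta_pos":[-0.19,0.08,0],"dr":[0,0,-3.2]}]'
python3 -m creep '[{"delta_pos":[-0.19,0.08,0],"dr":[0,0,-3.2]},{"delta_pos":[-0.3,0,0],"dr":[0,0,0]},{"delta_pos":[-0.3,0,0],"dr":[0,0,0]},{"delta_pos":[0,0,0],"dr":[0,0,0]},{"delta_pos":[0,0,-1.5],"dr":[0,0,0]},{"delta_pos":[0,0,-2],"dr":[0,0,0]},{"delta_pos":[0,0,-2],"dr":[0,0,0]},{"delta_pos":[0,0,-2],"dr":[0,0,0]}]'
python3 - <<'E'
from h import *
im=r.snapshot('side'); cv2.imwrite('pics/s5.png',im[:,:,::-1])
for s,c,m in blobs(im,'red'): print(s,c)
im2=r.snapshot('scene');cv2.imwrite('pics/n5.png',im2[:,:,::-1])
for s,c,m in blobs(im2,'red'): print(s,c)
a=[cv2.resize(i,None,fx=4,fy=4,interpolation=2) for i in(im[150:240,230:330,::-1],im2[130:220,275:375,::-1])]
cv2.imwrite('pics/c5.png',np.hstack(a))
s=r.read_state();R=s['ee_rot'];print(s['tcp_pos'],'yaw',np.degrees(np.arctan2(R[1,1],R[0,1])))
for n,p in(('scene',(213.9,264)),('side',(280.2,300.3))): print(ray(n,p,.087))
E
```

```text
time_s: 9.02
tcp_pos: [0.4848, 0.1484, 0.1052]
ee_rot: [[-0.483, 0.875, 0.0], [0.875, 0.483, 0.0], [0.0, 0.0, -1.0]]
contact_force: [1.5, -3.0, 1.4]
width: 0.0003
time_s: 9.68
tcp_pos: [0.4994, 0.1412, 0.1051]
ee_rot: [[-0.814, 0.581, 0.0], [0.581, 0.814, 0.001], [0.0, 0.001, -1.0]]
contact_force: [1.3, -1.1, 0.2]
width: 0.0003
time_s: 10.35
tcp_pos: [0.5059, 0.1373, 0.1809]
ee_rot: [[-0.842, 0.54, -0.001], [0.54, 0.842, 0.0], [0.001, -0.0, -1.0]]
contact_force: [0.5, 0.7, -0.4]
width: 0.0006
[161, 161, 42, 37, 939] [181.96698616 180.60915868]
[260, 176, 30, 28, 512] [274.79101562 190.28320312]
[221, 238, 26, 23, 357] [233.07282913 249.93277311]
[265, 80, 9, 19, 87] [268.97701149  89.83908046]
[238, 96, 45, 24, 532] [256.73684211 106.08458647]
[309, 167, 34, 17, 331] [324.         173.88821752]
[223, 178, 28, 27, 399] [235.73433584 192.81704261]
[0.50715724 0.13759757 0.18347862] yaw 57.33753121842004
[[ 0.47734393 -0.17513909  0.087     ]]
[[ 0.47638952 -0.17799381  0.087     ]]
```

View pics/c5.png

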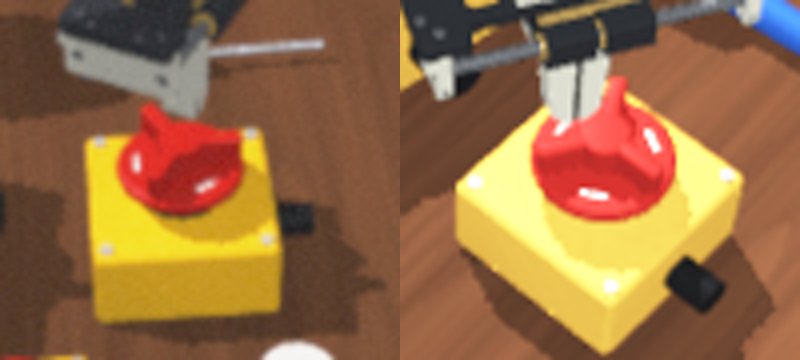

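Button centroid is back at row 190.3, where it was when out (it was 192.7 latched), and the ribs are back at rest. Next is the reset button at (0.477, -0.1765).

```bash
python3 -m creep '[{"delta_pos":[-1.8,-3.5,0],"dr":[0,0,0]},{"delta_pos":[-1.8,-3.5,0],"dr":[0,0,0]},{"delta_pos":[-1.8,-3.5,0],"dr":[0,0,0]},{"delta_pos":[-1.8,-3.5,0],"dr":[0,0,0]},{"delta_pos":[-1.8,-3.5,0],"dr":[0,0,0]},{"delta_pos":[-1.8,-3.5,0],"dr":[0,0,0]},{"delta_pos":[-1.8,-3.5,0],"dr":[0,0,0]},{"delta_pos":[-1.8,-3.5,0],"dr":[0,0,0]}]'
python3 -m creep '[{"delta_pos":[0,0,0],"dr":[0,0,0]},{"delta_pos":[0,0,0],"dr":[0,0,0]},{"delta_pos":[0,0,0],"dr":[0,0,0]},{"delta_pos":[0,0,0],"dr":[0,0,0]},{"delta_pos":[0,0,0],"dr":[0,0,0]},{"delta_pos":[0,0,2],"dr":[0,0,0]},{"delta_pos":[0,0,2],"dr":[0,0,0]},{"delta_pos":[0,0,2],"dr":[0,0,0]}]'
python3 - <<'E'
from h import *
ims=[r.snapshot(n) for n in('side','scene')]
a=[cv2.resize(i,None,fx=4,fy=4,interpolation=2) for i in(ims[0][250:350,230:330,::-1],ims[1][215:315,165:265,::-1])]
cv2.imwrite('pics/c6.png',np.hstack(a))
s=r.read_state();R=s['ee_rot'];print(s['tcp_pos'],R.T@(np.array([.477,-.1765,.087])-s['tcp_pos'])*100)
E
```

```text
time_s: 11.12
tcp_pos: [0.4756, -0.1779, 0.1794]
ee_rot: [[-0.842, 0.54, -0.0], [0.54, 0.842, 0.0], [0.0, 0.0, -1.0]]
contact_force: [0.8, -0.0, -0.1]
width: 0.0007
time_s: 11.78
tcp_pos: [0.4768, -0.1751, 0.1197]
ee_rot: [[-0.843, 0.538, 0.001], [0.538, 0.843, -0.0], [-0.001, 0.0, -1.0]]
contact_force: [0.2, -0.6, -0.1]
width: 0.0002
[ 0.47546332 -0.17468862  0.11728167] [-0.23950234 -0.06822193  3.02724373]
```

View pics/c6.png

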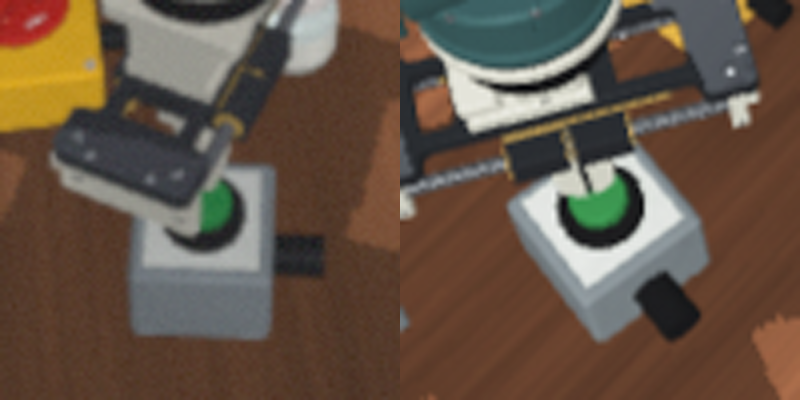

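```bash
python3 -m creep '[{"delta_pos":[-0.2,-0.1,0],"dr":[0,0,0]},{"delta_pos":[0,0,0.7],"dr":[0,0,0]},{"delta_pos":[0,0,0.7],"dr":[0,0,0]},{"delta_pos":[0,0,0.4],"dr":[0,0,0]},{"delta_pos":[0,0,0.4],"dr":[0,0,0]},{"delta_pos":[0,0,0.4],"dr":[0,0,0]},{"delta_pos":[0,0,0.2],"dr":[0,0,0]},{"delta_pos":[0,0,0],"dr":[0,0,0]}]'
python3 -m creep '[{"delta_pos":[0,0,0.1],"dr":[0,0,0]},{"delta_pos":[0,0,0.1],"dr":[0,0,0]},{"delta_pos":[0,0,0.05],"dr":[0,0,0]},{"delta_pos":[0,0,0],"dr":[0,0,0]},{"delta_pos":[0,0,0],"dr":[0,0,0]},{"delta_pos":[0,0,0],"dr":[0,0,0]},{"delta_pos":[0,0,0],"dr":[0,0,0]},{"delta_pos":[0,0,0],"dr":[0,0,0]}]'
```

```text
time_s: 12.55
tcp_pos: [0.4776, -0.1781, 0.092]
ee_rot: [[-0.842, 0.539, 0.0], [0.539, 0.842, 0.0], [-0.0, 0.0, -1.0]]
contact_force: [-0.3, 0.4, 2.3]
width: 0.0009
time_s: 13.22
tcp_pos: [0.4777, -0.1781, 0.0897]
ee_rot: [[-0.842, 0.539, 0.0], [0.539, 0.842, -0.0], [-0.0, 0.0, -1.0]]
contact_force: [-0.5, -0.0, 4.4]
width: 0.0004
```

```bash
python3 -m creep '[{"delta_pos":[0,0,0.1],"dr":[0,0,0]},{"delta_pos":[0,0,0.1],"dr":[0,0,0]},{"delta_pos":[0,0,0],"dr":[0,0,0]},{"delta_pos":[0,0,0],"dr":[0,0,0]},{"delta_pos":[0,0,0],"dr":[0,0,0]},{"delta_pos":[0,0,0],"dr":[0,0,0]},{"delta_pos":[0,0,0],"dr":[0,0,0]},{"delta_pos":[0,0,0],"dr":[0,0,0]}]'
```

```text
time_s: 13.88
tcp_pos: [0.4778, -0.1782, 0.089]
ee_rot: [[-0.842, 0.539, 0.001], [0.539, 0.842, -0.0], [-0.001, 0.0, -1.0]]
contact_force: [-7.8, 3.6, 19.1]
width: 0.0004
```

At the bottom stop (z 0.089, 19 N). Release and back away.

```bash
python3 -m creep '[{"delta_pos":[0,0,-0.5],"dr":[0,0,0]},{"delta_pos":[0,0,-1],"dr":[0,0,0]},{"delta_pos":[0,0,-2],"dr":[0,0,0]},{"delta_pos":[0,0,-3],"dr":[0,0,0]},{"delta_pos":[0,0,-3],"dr":[0,0,0]},{"delta_pos":[0,0,-3],"dr":[0,0,0]},{"delta_pos":[0,0,0],"dr":[0,0,0]},{"delta_pos":[0,0,0],"dr":[0,0,0]}]'
python3 - <<'E'
from h import *
im=r.snapshot('side');cv2.imwrite('pics/s7.png',im[:,:,::-1])
for k in('red','green'):
  for s,c,m in blobs(im,k): print(k,s,c)
s=r.read_state();print(s['contact_force'],s['tcp_pos'])
E
```

```text
time_s: 14.55
tcp_pos: [0.4781, -0.1783, 0.2142]
ee_rot: [[-0.842, 0.539, 0.002], [0.539, 0.842, -0.001], [-0.003, 0.0, -1.0]]
contact_force: [0.4, -0.2, -0.4]
width: 0.0004
red [161, 173, 40, 25, 465] [177.87311828 187.01935484]
red [221, 238, 25, 23, 311] [231.38585209 249.39549839]
green [274, 295, 14, 13, 140] [280.32142857 300.53571429]
green [240, 360, 10, 11, 90] [244.4 365. ]
[-0.01746711 -1.70380276 -0.66259704] [ 0.47758894 -0.17808459  0.21251132]
```

View pics/s7.png

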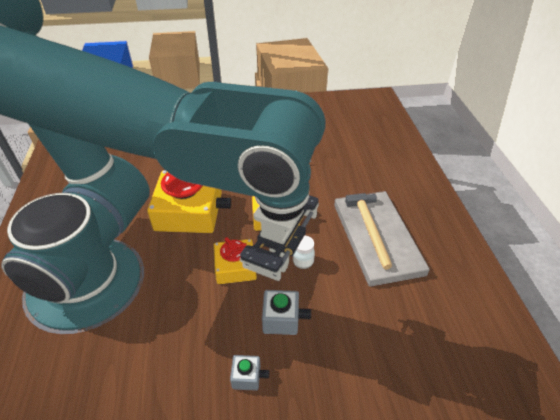

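Green button is back out (centroid row 300.5, 300.3 at the start), and the jar and hammer have not moved. The side view of the red button is blocked, so I'll check it once more in the scene view and then hand in.

```bash
python3 - <<'E'
from h import *
im=r.snapshot('scene');cv2.imwrite('pics/n8.png',im[:,:,::-1])
for s,c,m in blobs(im,'red'): print(s,c)
E
```

```text
[265, 79, 9, 21, 91] [268.95604396  89.75824176]
[238, 96, 45, 24, 558] [257.02867384 106.2562724 ]
[308, 166, 35, 19, 361] [324.07479224 174.16066482]
[243, 183, 8, 17, 53] [247.45283019 191.03773585]
```

View pics/n8.png

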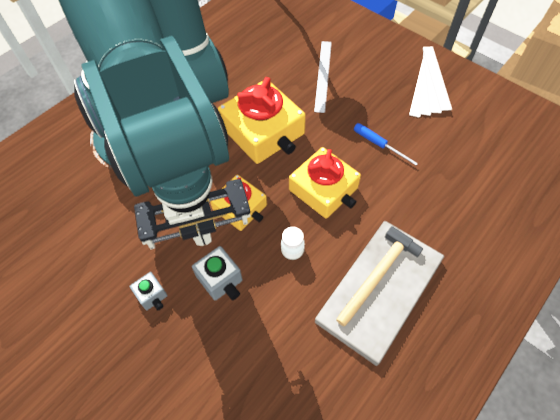

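The red button at (325,170) looks the same as at the start: out, with the ribs at rest. Jar, screwdriver and hammer are where they were.

```bash
python3 -c "
from cell import r
print(r.close_job())"
```

```text
the job is handed in; nothing more can be done
None
```

The emergency stop test is done and handed in at about 15 s of the 51 s allowed; no verdict was reported.

- **Press:** I pushed the middle-sized red button to its bottom stop with closed fingertips (19.5 N). After letting go it stayed in, sitting 2 px lower in the side view than at the start.
- **Twist:** I turned it clockwise about 40° against one rib and let it turn back. It sprang out: its side-view row was 190.3, against 190.6 at the start and 192.7 when latched.
- **Reset:** I then pressed the larger box's green button to its stop (19 N, TCP at 89 mm) and let go. It came back out, at row 300.5 against 300.3 at the start.

In the last pictures the red button is out with its ribs at rest, the jar, screwdriver and hammer look unmoved, and the gripper is well clear of everything. The arm blocked the side view of the red button by then, so that last check used only the scene view, judged by eye. No check failed or disagreed.

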